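# Refit the strainer grate in the settling tank

## Task

Put the metal strainer grate back into the polisher's open steel settling tank: tilt it through the opening with one end under the wide lip, lower the other end past the narrow lip, then slide it gently against the leaf spring inside until it drops flat onto the ledges, held under both lips. Feel your way: do not force the grate or crush the spring. Let go at the end and leave the other things on the desk where they are.

Things in the scene. Friction and masses are not known exactly. Their poses are not given: they have to be found in the camera images.
- grate: Loose plain aluminium strainer grate, about 0.3 kg: flat slotted plate 90 (x) by 150 (y) by 5 mm thick with a strap handle on top; the same either way round. Starts lying flat on the desk, handle up, in front of the polisher (190 mm high there: lift straight up, carry over it). Origin: centre of the plate's underside; y along its length, z out of the top face.
- grate_grip (a point): Centre of the handle's grip bar, 55 mm above the plate's underside. The bar runs along the grate's y, 66 mm long, 12 mm wide (x), 16 mm high, on a leg at each end (y = +-30 mm), open below; pinch it across its 12 mm width.
- tank: Open-topped stainless-steel tank fixed to the desk, 104 (x) by 197 (y) mm outside, with a hem 6 mm wide round the rim; rim top 89 mm above the desk. Origin: on the desk under the middle; +y along its length towards the wide-lip end (the brass drain cock is nearer the other end). Inside: side walls at x = +-49 mm, end walls at y = +98 and -93 mm. Opening 120 mm long, shorter than the grate.
- wide_lip (a point): Middle of the free edge (underside) of the wide in-turned lip, at y = +58, z = 86 mm of the tank. The lip is 3 mm thick and covers the tank from here to the end wall at y = +98, 40 mm; tank axes.
- narrow_lip (a point): Middle of the free edge (underside) of the narrow in-turned lip, at y = -62, z = 86 mm of the tank. The lip is 3 mm thick and covers the tank from here to the end wall at y = -93, 31 mm; tank axes.
- recess (a point): Nominal middle of the grate's seat, at ledge height (z = 62 mm of the tank, 24 mm under the lips); tank axes. Ledges 14 mm wide run along both side walls. Their rigid frame has a raised step across its +y end (6 mm above the ledges, inner face at y = +75.5, 12.5 mm thick) and an upright leaf spring at its -y end (face at y = -73.5, 20 mm above the ledges). The seat lies between the two.
- clamp_screw (a point): One of four clamp screws in the tank's side walls that hold the ledge frame in slots (x = -52, y = -55, z = 56 mm of the tank). So the frame, with step and spring, stands as one rigid piece up to 8 mm either way along the tank's y from where it is drawn: this differs each time and no reading tells it. Feel for the spring. More than 80 N between grate and tank is forcing it.
- leaf (a joint): Bend of the leaf spring at the narrow-lip end, in m: 0 at rest, growing as it is pushed towards -y of the tank; about 1 N per mm. Unbent it stands 149 mm from the step, so the 150 mm grate goes down only while it bends the spring more than 1 mm; it then holds the grate against the step. Bent more than 5 mm it is crushed and spoilt (flat at 7 mm).
- sample_a: Black mounted metal sample, a disc 30 mm across, 16 mm high; a bystander, leave it where it is. Origin: centre of the underside.
- sample_b: Black mounted metal sample, a disc 30 mm across, 16 mm high, the farther one from the robot; a bystander, leave it where it is. Origin: centre of the underside.
- paste_tin: Round blue tin, 55 mm across, 22 mm high; a bystander, leave it where it is. Origin: centre of the underside.
- brush: Brush with a wooden handle, 162 mm long, lying on the desk; a bystander, leave it where it is. Origin: centre of the underside.
- wash_bottle: White wash bottle with a blue bent spout, 170 mm high; a bystander, leave it where it is. Origin: centre of the underside.
- suspension: Brown bottle with a black cap, 50 mm across, 116 mm high; a bystander, leave it where it is. Origin: centre of the underside.
- petri: Small clear dish, 54 mm across, 14 mm high; a bystander, leave it where it is. Origin: centre of the underside.
- resin_box: Red upright box, 51 by 70 by 106 mm high; a bystander, leave it where it is. Origin: centre of the underside.

How it is judged:
At the end, for the whole second after the job is handed in: The grate lies at rest flat on the ledges in its seat between step and spring (underside within 2 mm of ledge height, tilt under 0.02 rad), handle up, its ends under both lips (centre within 10.5 mm of the tank's middle along it and 7 mm across) (z of grate in the frame of tank between 0.06 and 0.0636 m and angle between grate's own z axis and vertical below 0.02 rad and y of grate in the frame of tank between -0.0105 and 0.0105 m and x of grate in the frame of tank between -0.007 and 0.007 m and angle between the y axis of grate and the y axis of tank, either way round below 0.12 rad and linear speed of grate below 0.01 m/s); the robot touches nothing.
It fails at once if the grate is forced: pressed against the tank or its ledge frame with more than 80 N (contact force between grate and tank above 80 N).
It fails at once if the leaf spring is crushed: bent by more than 5 mm (value of joint leaf above 0.005 m).
It fails at once if a bystander on the desk is moved by more than 3 cm (distance of any of sample_a, sample_b, paste_tin, brush, wash_bottle, suspension, petri, resin_box from where it was at the start of the episode above 0.03 m).
It also fails if it takes over 69 s, if anything falls off the work surface, if the arm or the gripper's body presses on something with over 40 N, if the wrist force passes 120 N, or if a joint passes its speed limit or range.

## Robot

A 6-joint arm with a two-finger parallel gripper is mounted at the origin on a cart in front of the work surface, level with it; the furniture and walls round the work are solid. World frame = base frame: x ahead of the robot, y to its left, z up, the work surface at z = 0. Lengths are in m, angles in rad, forces in N, time in s.
With the tool pointing down it reaches from about 0.425 to 0.925 m from the base axis. Payload 12.5 kg.
Tool frame: the origin (TCP) lies on the centre line of the jaws, within the pads' length; the fingertips stand 11 mm ahead of it and the grasp point (between the pads) lies 8 mm behind it (arm.tip_extent is the distance from the TCP to the fingertips, in m); z points along the fingers, y is the line along which they close (so a half turn about z gives the same grasp; the last joint's range is limited). The gripper opens to 85 mm and grips with 20 to 120 N. Pads are 22 mm wide; open, the fingers measure 114 mm over their backs; the gripper's body (76 mm by 85 mm) begins 54 mm behind the grasp point. The pads swing forward as they close: fully open they stand 13 mm farther back than shut.
Start: joints at [1.03, 0.491, 1.559, -0, 1.092, -0.106], TCP at [0.263, 0.567, 0.242] pointing down, gripper open.
Joint ranges: [-3.1, 3.1], [-0.84, 2.19], [0.05, 2.79], [-1.13, 4.28], [0.06, 2.93], [-2.69, 2.69]. Speed limits (rad/s): [2.22, 2.22, 2.79, 3.14, 3.14, 3.14].

## Interface

Orientations are given as a unit quaternion [x, y, z, w].
In Python, from cell import arm gives the robot as it stands. The module is installed in compiled form; this text tells all that it offers.
- The arm moves only by the tool drive_tool, never from a script. Its argument "series" is a list that holds one entry, the list of rows, each a list of 5 numbers: the shift along the world's x, y, z in mm, then the turn about the world's z in degrees, then the closure, from -1 (fully open) to 1 (shut), so that 0 is half open. In form: [[[x, y, z, roll, fingers], ...]]. A call has 1 to 12 rows; each row shifts and turns the commanded pose from where the row before left it; what a row does not reach is not made up. A row lasts 1/8 s, in which the tool goes at most 62.5 mm and 10.7 degrees, less where a joint would pass 70% of its speed; a pose out of reach is approached as far as the arm can. A call is refused whole if a number of a shift passes 62.5 or a number of a turn 10.7, either way. A call with a gripper value outside its range is refused whole. The fingers move at their own pace and stop on an object; "force" is the grip in N (left out, the last holds). Time passes only in rows, so rows that do not move let the fingers close. It gives the time, the measured TCP pose, the force, the opening and the grip force at its end, in the units of the state.
- arm.observe(): the state, without advancing time (a new reading comes with each control period).
- arm.snapshot(name): name is "scene" or "side" or "wrist"; returns a dict with "pixels" (420x560x3 uint8, red, green, blue), "K" (3x3 intrinsics, pixels), "k1" (the pictures are not rectified: a ray, as slopes to the right and down, at radius r is drawn at 1 + k1 r^2 times it, then the intrinsics apply), "T" (4x4, takes a point from camera to world coordinates). Camera axes: x right, y down, z forward; pixel columns grow to the right and rows downward; lengths in m; the calibration is good to about 2 mm. A picture is of the moment at which its call begins. There is no depth.
- arm.hand_in(): hands the job in; it is judged then, once.
The state is a dict: "time_s": time; "joint_pos": joint angles; "joint_vel": joint speeds; "joint_efforts": joint torques, N m; "position": TCP position; "tool_rot": TCP orientation; "force": force on the tool from outside, world axes, zero at the start; "moment": the same for the moment, N m; "opening": finger opening in m; "gripper_force": force on a finger pad.
Only numpy, scipy, OpenCV 4.12 (cv2) and the standard library are available. Lean on these libraries where they do the work, as an engineer would, in place of code of your own. Each camera call takes 0.05 s, during which the arm holds its last target. There are 200 camera calls.

## Working session

There is one attempt and no reset: what is moved stays moved. The work goes in short steps, Python scripts to look and compute and a tool call to move; the robot and the scene stay as the last step left them, time stands still between calls to the robot, and variables do not carry over. Pictures are saved under pics/ and viewed, at most 10 in all, crops included, and the job is handed in when it is done.

Besides the shell and the picture viewer there is one more tool, called after "Emit:" as name(argument=value, ...), one argument or row to a line, values as JSON. drive_tool: Moves the arm, as the interface text tells. Its arguments: {"type":"object","properties":{"series":{"type":"array","items":{"type":"array","items":{"type":"array","items":{"type":"number"}}}},"force":{"type":"number"}},"required":["series"]}

```bash
mkdir -p pics; cat > h.py <<'E'
import numpy as np, cv2, json, pickle
from cell import arm
def snap(n,f):
    s=arm.snapshot(n); cv2.imwrite(f'pics/{f}.png',s['pixels'][:,:,::-1]); pickle.dump(s,open(f'pics/{f}.pkl','wb')); return s
def load(f): return pickle.load(open(f'pics/{f}.pkl','rb'))
def ray(s,u,v):
    K=np.array(s['K']);k=s['k1']
    d=np.array([(u-K[0,2])/K[0,0],(v-K[1,2])/K[1,1]]);x=d.copy()
    for _ in range(30): x=d/(1+k*(x@x))
    T=np.array(s['T']); return T[:3,3],T[:3,:3]@np.array([x[0],x[1],1])
def onz(s,u,v,z):
    o,d=ray(s,u,v); return o+d*(z-o[2])/d[2]
def proj(s,p):
    T=np.array(s['T']);K=np.array(s['K']); c=T[:3,:3].T@(np.array(p)-T[:3,3]); x=c[:2]/c[2]; x=x*(1+s['k1']*(x@x)); return K[0,0]*x[0]+K[0,2],K[1,1]*x[1]+K[1,2]
E
python3 - <<'E'
from h import *
for n in('scene','side','wrist'):
    s=snap(n,n+'0'); print(n,np.round(s['T'],3).tolist(),np.round(s['K'],0).tolist(),s['k1'])
a=[cv2.imread(f'pics/{n}0.png') for n in('scene','side','wrist')]
print(arm.observe(), arm.tip_extent)
E
```

```text
scene [[-0.618, -0.333, 0.712, -0.57], [-0.786, 0.266, -0.558, 0.869], [-0.003, -0.905, -0.426, 0.734], [0.0, 0.0, 0.0, 1.0]] [[503.0, 0.0, 282.0], [0.0, 503.0, 219.0], [0.0, 0.0, 1.0]] -0.18102542788436923
side [[-0.867, -0.256, 0.427, -0.199], [-0.497, 0.429, -0.754, 1.24], [0.009, -0.866, -0.5, 0.864], [0.0, 0.0, 0.0, 1.0]] [[510.0, 0.0, 286.0], [0.0, 510.0, 218.0], [0.0, 0.0, 1.0]] -0.10701757900544115
wrist [[0.422, 0.86, 0.287, 0.189], [0.907, -0.4, -0.135, 0.602], [-0.001, 0.317, -0.948, 0.373], [0.0, 0.0, 0.0, 1.0]] [[297.0, 0.0, 279.0], [0.0, 297.0, 207.0], [0.0, 0.0, 1.0]] -0.04755774690121868
{'time_s': 0.15, 'joint_pos': array([ 1.03039319e+00,  4.91437853e-01,  1.55929639e+00,  2.22723540e-05,
        1.09170301e+00, -1.05598476e-01]), 'joint_vel': array([ 1.37845332e-04, -1.68732490e-03, -4.07675091e-03, -9.91259737e-05,
       -2.85149033e-04, -6.73790181e-04]), 'joint_efforts': array([ 1.56085596e-03, -6.18701363e+01, -2.61690974e+01, -6.04631737e-05,
        3.17593367e-03, -4.78663850e-06]), 'position': array([0.26316878, 0.56673036, 0.24185607]), 'tool_rot': array([ 2.15698827e-01,  9.76459849e-01, -3.97326594e-04, -1.43413401e-04]), 'force': array([0.18457388, 0.32505627, 0.59928705]), 'moment': array([-0.03080033,  0.02897122, -0.00247157]), 'gripper_force': 0.0, 'opening': 0.08554444638909575} 0.011
```

View pics/scene0.png

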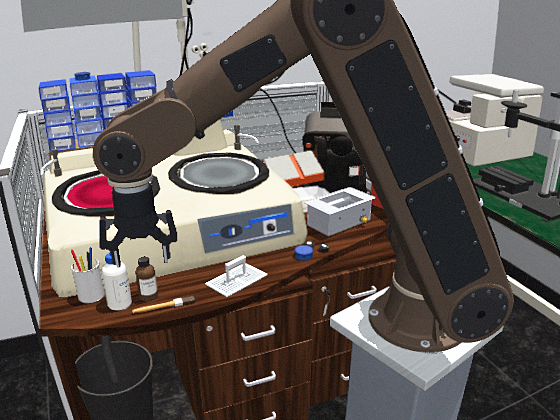

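View pics/side0.png

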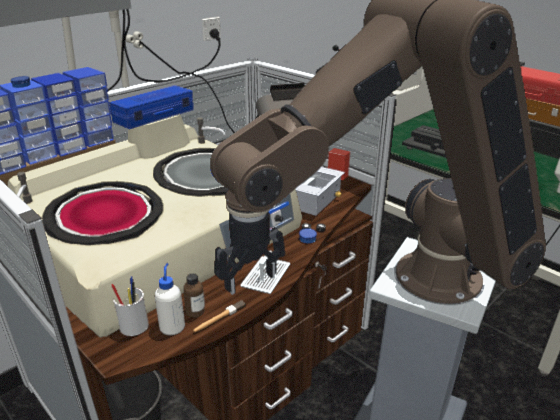

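The scene view shows the grate at about (237,278), the tank at (338,210), and the tin at (304,251). In the side view the grate is at (265,275) and the tank at (318,188). I'll enlarge both.

```bash
python3 - <<'E'
from h import *
a=cv2.imread('pics/scene0.png')[170:300,195:395]; b=cv2.imread('pics/side0.png')[150:300,230:360]
a=cv2.resize(a,None,fx=4,fy=4,interpolation=cv2.INTER_CUBIC)[:600]
b=cv2.resize(b,None,fx=4,fy=4,interpolation=cv2.INTER_CUBIC)
cv2.imwrite('pics/ca.png',a);cv2.imwrite('pics/cb.png',b)
s=load('scene0');t=load('side0')
print('grate',onz(s,237,280,0),onz(t,266,275,0)); print('tank',onz(s,338,200,.089),onz(t,322,180,.089))
E
```

```text
grate [0.42620306 0.24503992 0.        ] [0.42760428 0.24686805 0.        ]
tank [ 0.50933906 -0.21170504  0.089     ] [ 0.48859234 -0.22539405  0.089     ]
```

View pics/ca.png

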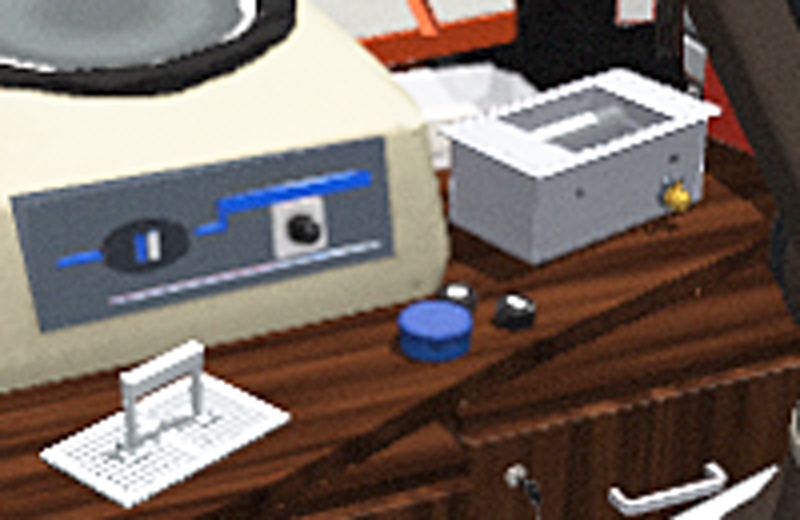

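View pics/cb.png

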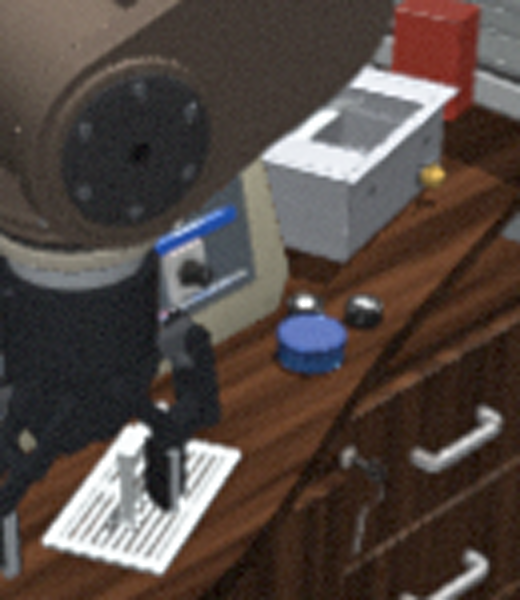

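The scene crop shows the tank rim corners at (440,128), (540,178), (718,108) and (620,70). The drain cock is on the right, so the wide lip is at the left, which is +y in the world. The grate corners are at (40,455), (127,507), (290,415) and (205,362).

```bash
python3 - <<'E'
from h import *
s=load('scene0');t=load('side0')
def q(s,pts,o,z):
    P=np.array([onz(s,p[0]/4+o[0],p[1]/4+o[1],z)[:2] for p in pts]); c=P.mean(0)
    print(np.round(P*1000).tolist(),'c',np.round(c*1000)); 
    for i in range(4):
        e=P[(i+1)%4]-P[i]; print('  len %.0f ang %.1f'%(np.hypot(*e)*1000,np.degrees(np.arctan2(e[1],e[0]))))
A=(195,170);B=(230,150)
q(s,[(440,128),(540,178),(720,108),(620,70)],A,.089)
q(s,[(40,455),(127,505),(290,415),(203,367)],A,.004)
q(t,[(43,543),(163,572),(240,455),(125,425)],B,.004)
for z,(u,v) in [(.063,(125,375)),(.063,(197,343))]: print(onz(s,u/4+A[0],v/4+A[1],z))
print('tankB',[np.round(onz(t,u/4+B[0],v/4+B[1],.089),3).tolist() for u,v in [(350,180),(458,92)]])
E
```

```text
[[564.0, -116.0], [442.0, -113.0], [451.0, -327.0], [564.0, -323.0]] c [ 505. -220.]
  len 122 ang 178.5
  len 215 ang -87.8
  len 113 ang 2.4
  len 207 ang 89.9
[[458.0, 327.0], [371.0, 313.0], [395.0, 164.0], [488.0, 173.0]] c [428. 244.]
  len 88 ang -170.8
  len 152 ang -80.8
  len 93 ang 6.0
  len 157 ang 100.9
[[458.0, 329.0], [371.0, 314.0], [393.0, 169.0], [487.0, 179.0]] c [427. 248.]
  len 89 ang -170.4
  len 147 ang -81.1
  len 94 ang 6.1
  len 153 ang 100.7
[0.42570006 0.27622187 0.063     ]
[0.4318281  0.21425178 0.063     ]
tankB [[0.451, -0.115, 0.089], [0.445, -0.32, 0.089]]
```

Emit:
drive_tool(
  series=[
    [[20,-30,0,-7,0],[20,-40,0,-7,0],[20,-40,0,-7,0],[20,-40,0,-7,0],[20,-40,0,-7,0],[20,-40,0,-7,0],[20,-40,0,-7,0],[25,-52,0,-8,0],[0,0,0,0,0]],
  ],
)

```text
time_s: 1.27
position: [0.4295, 0.2422, 0.2423]
tool_rot: [0.658, 0.753, -0.0, 0.0]
force: [-0.5, -0.2, 0.6]
opening: 0.0426
gripper_force: 0.0
```

```bash
python3 - <<'E'
from h import *
s=snap('wrist','w1'); o=arm.observe(); print(o['position'],o['tool_rot'],o['opening'],o['joint_pos'],o['time_s'])
a=cv2.resize(s['pixels'],None,fx=1.4,fy=1.4)[:,:,::-1]; cv2.imwrite('pics/w1b.png',a)
E
```

```text
[0.42883075 0.24362079 0.24226729] [ 6.56558106e-01  7.54275446e-01 -4.23173355e-05 -4.77197442e-05] 0.0424337600861835 [3.82595803e-01 3.04571414e-01 1.87382570e+00 5.66674311e-05
 9.63314314e-01 2.44260066e-01] 1.325
```

View pics/w1b.png

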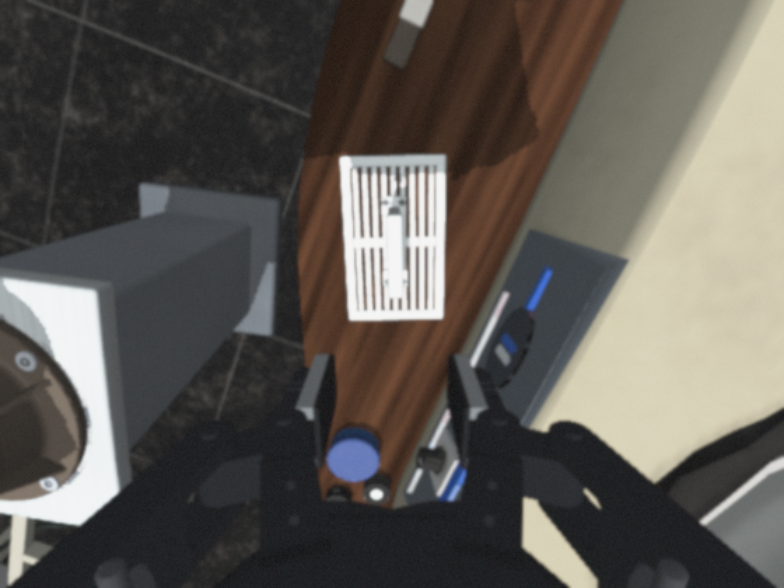

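The wrist view shows the grate with corners at (341,157), (446,155), (443,320) and (349,320). The bar runs from about (395,205) to (396,297).

```bash
python3 - <<'E'
from h import *
s=load('w1')
P=np.array([onz(s,u/1.4,v/1.4,.005)[:2] for u,v in [(341,156),(447,154),(443,320),(348.5,320)]]);print(np.round(P*1000).tolist(),P.mean(0))
for i in range(4):
    e=P[(i+1)%4]-P[i]; print('  len %.0f ang %.1f'%(np.hypot(*e)*1000,np.degrees(np.arctan2(e[1],e[0]))))
for u,v in [(395,215),(396,297)]: print(onz(s,u/1.4,v/1.4,.063))
print(2*np.degrees(np.arctan2(.754275,.656558))-90)
E
```

```text
[[377.0, 314.0], [466.0, 328.0], [488.0, 178.0], [399.0, 166.0]] [0.43244704 0.24637657]
  len 90 ang 8.8
  len 152 ang -81.4
  len 90 ang -172.3
  len 150 ang 98.3
[0.42743053 0.2791209  0.063     ]
[0.43707462 0.21524195 0.063     ]
7.9241760489695565
```

Emit:
drive_tool(
  series=[
    [[3.5,3,-40,0.4,0],[0,0,-45,0,0],[0,0,-45,0,0],[0,0,-35,0,0],[0,0,-20,0,0],[0,0,-10,0,0],[0,0,0,0,0]],
  ],
)

```text
time_s: 2.2
position: [0.4314, 0.2484, 0.0471]
tool_rot: [0.652, 0.758, -0.0, -0.0]
force: [1.3, 0.0, -0.3]
opening: 0.0428
gripper_force: 0.0
```

Emit:
drive_tool(
  series=[
    [[0,0,0,0,1],[0,0,0,0,1],[0,0,0,0,1],[0,0,0,0,1],[0,0,0,0,1]],
  ],
  force=30,
)

```text
time_s: 2.82
position: [0.4319, 0.248, 0.0481]
tool_rot: [0.653, 0.757, 0.001, 0.0]
force: [-2.6, 1.6, 7.5]
opening: 0.0114
gripper_force: 35.0
```

Emit:
drive_tool(
  series=[
    [[0,0,10,0,1],[0,0,30,0,1],[0,0,40,0,1],[0,0,40,0,1],[0,0,40,0,1],[0,0,40,0,1],[0,0,25,0,1],[0,0,5,0,1],[0,0,0,0,1]],
  ],
)

```text
time_s: 3.95
position: [0.4314, 0.2477, 0.2769]
tool_rot: [0.653, 0.757, -0.0, -0.0]
force: [0.2, -0.6, -3.3]
opening: 0.0111
gripper_force: 33.6
```

```bash
python3 - <<'E'
from h import *
s=snap('scene','s2'); t=snap('side','t2')
a=cv2.resize(cv2.imread('pics/s2.png')[170:250,290:390],None,fx=5,fy=5,interpolation=cv2.INTER_CUBIC)
b=cv2.resize(cv2.imread('pics/t2.png')[140:230,270:370],None,fx=5,fy=5,interpolation=cv2.INTER_CUBIC)
c=np.zeros((600,800,3),np.uint8); c[:400,:500]=a; 
cv2.imwrite('pics/x2.png',np.hstack([cv2.resize(a,(400,320)),cv2.resize(b,(400,360))[:320]]))
cv2.imwrite('pics/x3.png',np.vstack([np.hstack([cv2.resize(a,(400,320)),cv2.resize(b,(400,360))[:320]]),cv2.resize(cv2.imread('pics/t2.png')[90:300,130:400],(360,280))[:,:].copy() if 0 else np.hstack([cv2.resize(cv2.imread('pics/t2.png')[100:310,130:430],(400,280)),cv2.resize(cv2.imread('pics/s2.png')[100:310,130:430],(400,280))])]))
E
```

```text
(no output)
```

View pics/x3.png

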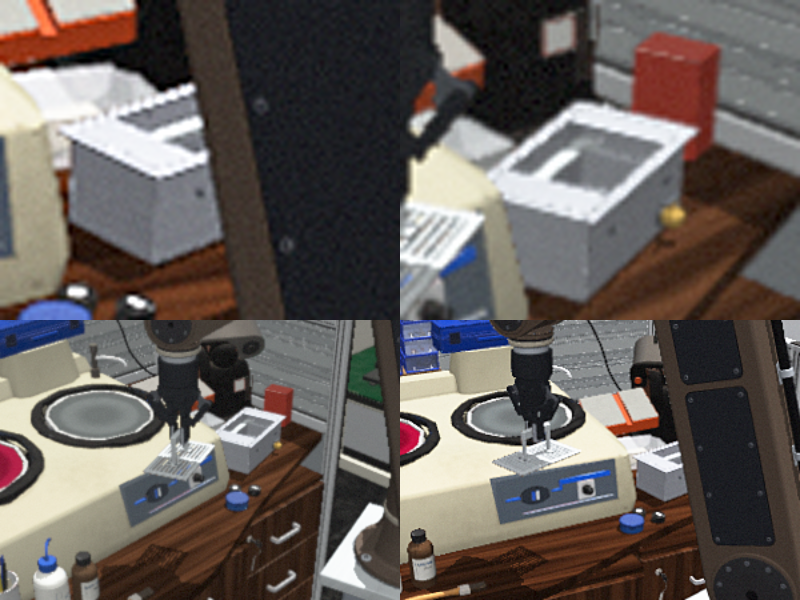

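The side view shows the rim corners at about (596,220), (698,131) and (575,102) in the panel, with the left corner hidden by the polisher. The grate hangs level in the gripper.

```bash
python3 - <<'E'
from h import *
s=load('scene0');t=load('t2');s2=load('s2')
P=lambda u,v:onz(t,(u-400)/4+270,v/4+140,.089)
for p in [(596,218),(698,131),(575,102),(493,178)]: print('side',np.round(P(*p)*1000))
for u,v in [(60,130),(151,179)]: print('scene2',np.round(1000*onz(s2,u/4+290,v/4+170,.089)))
# gradient-based line fit of rim near (-x) edge & right edge in side view: brightness mask
g=cv2.cvtColor(t['pixels'],cv2.COLOR_RGB2GRAY)
m=((g>200)*255).astype(np.uint8)[155:200,285:348]
n,l,st,ce=cv2.connectedComponentsWithStats(m); k=1+np.argmax(st[1:,4]); print(st[k],ce[k])
cs,_=cv2.findContours((l==k).astype(np.uint8),cv2.RETR_EXTERNAL,cv2.CHAIN_APPROX_NONE)
q=cv2.approxPolyDP(cs[0],3,True)[:,0]+[285,155]
for u,v in q: print((u,v),np.round(onz(t,float(u),float(v),.089)*1000))
E
```

```text
side [ 448. -121.   89.]
side [ 446. -322.   89.]
side [ 570. -321.   89.]
side [ 558. -142.   89.]
scene2 [ 561. -113.   89.]
scene2 [ 445. -106.   89.]
[  0  11  58  34 587] [25.64906303 27.14650767]
(np.int64(342), np.int64(172)) [ 456. -323.   89.]
(np.int64(314), np.int64(166)) [ 567. -318.   89.]
(np.int64(291), np.int64(184)) [ 566. -142.   89.]
(np.int64(285), np.int64(180)) [ 600. -159.   89.]
(np.int64(285), np.int64(199)) [529. -35.  89.]
(np.int64(290), np.int64(194)) [532. -74.  89.]
(np.int64(287), np.int64(191)) [552. -88.  89.]
(np.int64(294), np.int64(187)) [ 546. -127.   89.]
(np.int64(319), np.int64(194)) [ 449. -124.   89.]
```

Emit:
drive_tool(
  series=[
    [[5,-30,0,0,1],[7,-47,0,0,1],[7,-47,0,-1,1],[7,-47,0,-1,1],[7,-47,0,-1,1],[7,-47,0,-1,1],[7,-47,0,-1,1],[7,-47,0,-1,1],[7,-47,0,-1,1],[7,-47,0,-1,1],[7,-47,0,0,1],[0,0,0,0,1]],
  ],
)

```text
time_s: 5.55
position: [0.5066, -0.2548, 0.2755]
tool_rot: [0.705, 0.709, -0.0, -0.001]
force: [0.4, 1.2, -2.8]
opening: 0.0112
gripper_force: 33.6
```

Emit:
drive_tool(
  series=[
    [[0,0,-20,0,1],[0,0,-30,0,1],[0,0,-30,0,1],[0,0,-20,0,1],[0,0,0,0,1],[0,0,0,0,1]],
  ],
)

```text
time_s: 6.3
position: [0.507, -0.2519, 0.1778]
tool_rot: [0.704, 0.71, 0.0, 0.0]
force: [-0.7, -0.4, -3.4]
opening: 0.0114
gripper_force: 33.5
```

```bash
python3 - <<'E'
from h import *
o=arm.observe(); print(o['position'],o['tool_rot'],o['force'])
s=snap('wrist','w3');t=snap('side','t3')
cv2.imwrite('pics/w3b.png',np.hstack([s['pixels'][:,:,::-1][:420,80:480],cv2.resize(cv2.imread('pics/t3.png')[120:225,270:370],(400,420),interpolation=cv2.INTER_CUBIC)]))
E
```

```text
[ 0.50695576 -0.2518674   0.17775824] [7.03966783e-01 7.10232884e-01 7.66142832e-05 1.19064664e-04] [-0.66508249 -0.39797548 -3.43008692]
```

View pics/w3b.png

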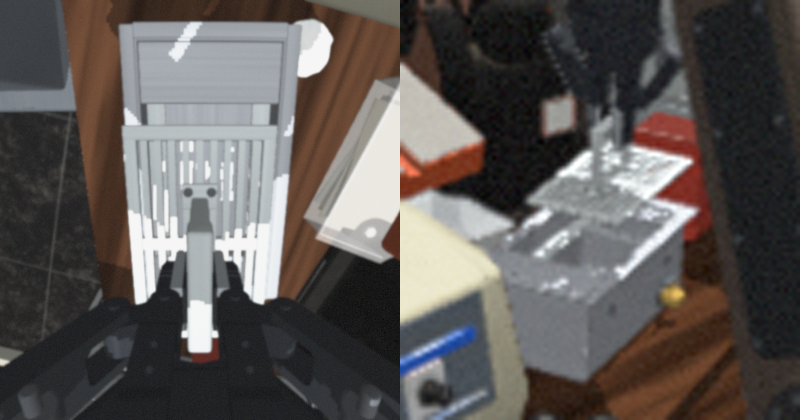

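The wrist view shows the tank rim corners at (120,24) and (300,24), the wide lip's free edge at row 104, and the grate's +y end at row 127, columns 122 to 277.

```bash
python3 - <<'E'
from h import *
s=load('w3')
for n,u,v,z in [('rimL',120,24,.089),('rimR',300,24,.089),('lipedgeL',140,104,.089),('lipedgeR',270,104,.089),('sideR',281,300,.089),('sideL?',121,100,.089),('sideR1',294,100,.089),('plateL',122,126,.136),('plateR',277,126,.136),('plateLb',134,300,.136),('plateRb',268,300,.136)]:
    print(n,np.round(1000*onz(s,u+80,v,z)))
E
```

```text
rimL [ 454. -117.   89.]
rimR [ 572. -115.   89.]
lipedgeL [ 464. -167.   89.]
lipedgeR [ 556. -166.   89.]
sideR [ 579. -329.   89.]
sideL? [ 451. -165.   89.]
sideR1 [ 573. -163.   89.]
plateL [ 463. -180.  136.]
plateR [ 550. -179.  136.]
plateLb [ 462. -295.  136.]
plateRb [ 555. -295.  136.]
```

Emit:
drive_tool(
  series=[
    [[5,7,0,0.3,1],[0,0,-15,0,1],[0,0,-12,0,1],[0,0,-6,0,1],[0,0,0,0,1],[0,0,0,0,1]],
  ],
  force=20,
)

```text
time_s: 7.15
position: [0.5118, -0.2453, 0.1445]
tool_rot: [0.702, 0.712, 0.0, 0.0]
force: [-0.1, 0.2, -2.0]
opening: 0.0115
gripper_force: 33.5
```

```bash
python3 - <<'E'
from h import *
o=arm.observe(); print(o['position'],o['tool_rot'],o['force'],o['moment'],o['gripper_force'])
s=snap('wrist','w4')
cv2.imwrite('pics/w4b.png',cv2.resize(s['pixels'][:,:,::-1][0:220,160:440],None,fx=2.8,fy=2.7))
E
```

```text
[ 0.51184683 -0.24527159  0.14449441] [7.02286103e-01 7.11894791e-01 6.88329666e-05 1.78404202e-04] [-0.06290183  0.18609407 -1.96842563] [0.02567083 0.01752982 0.03307089] 33.521960377693176
```

View pics/w4b.png

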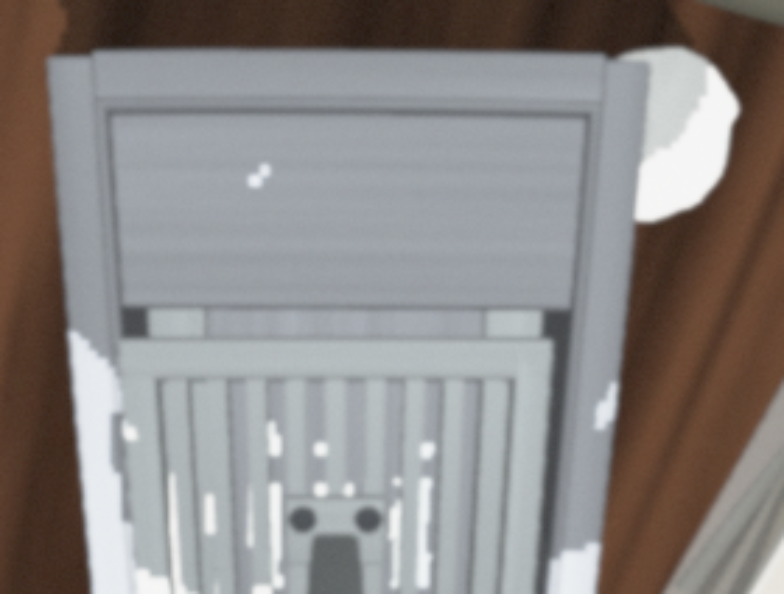

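```bash
python3 - <<'E'
from h import *
s=load('w4')
for n,u,v,z in [('lip',333,309,.089),('plate top edge',333,340,.1025),('rimend',333,51,.089)]:
    print(n,np.round(1000*onz(s,u/2.8+160,v/2.7,z),1))
E
```

```text
lip [ 510.5 -166.8   89. ]
plate top edge [ 510.6 -172.8  102.5]
rimend [ 509.8 -115.5   89. ]
```

Emit:
drive_tool(
  series=[
    [[2.4,0,0,-0.7,1],[0,0,-5,0,1],[0,0,-2,0,1],[0,0,-2,0,1],[0,0,0,0,1]],
  ],
)

```text
time_s: 7.82
position: [0.5141, -0.2446, 0.1362]
tool_rot: [0.706, 0.708, 0.0, 0.0]
force: [-2.4, 6.2, 9.2]
opening: 0.0115
gripper_force: 35.4
```

Emit:
drive_tool(
  series=[
    [[0,0,-1,0,1],[0,0,-1,0,1],[0,0,0,0,1]],
  ],
)

```text
time_s: 8.2
position: [0.5141, -0.2438, 0.1351]
tool_rot: [0.706, 0.708, 0.001, -0.0]
force: [-4.6, 13.3, 20.1]
opening: 0.0112
gripper_force: 37.3
```

Emit:
drive_tool(
  series=[
    [[0,1.5,0,0,1],[0,1.5,-1,0,1],[0,0,0,0,1]],
  ],
  force=20,
)

```text
time_s: 8.57
position: [0.5142, -0.2419, 0.1333]
tool_rot: [0.706, 0.708, 0.0, 0.0]
force: [-3.5, 3.8, 10.5]
opening: 0.0114
gripper_force: 36.0
```

```bash
python3 - <<'E'
from h import *
o=arm.observe(); print(o['position'],o['force'],o['moment'],o['gripper_force'])
s=snap('wrist','w5');t=snap('side','t5')
a=cv2.resize(s['pixels'][:,:,::-1][60:260,180:380],(400,400));b=cv2.resize(cv2.imread('pics/t5.png')[120:220,270:370],(400,400),interpolation=cv2.INTER_CUBIC)
cv2.imwrite('pics/w5b.png',np.hstack([a,b]))
E
```

```text
[ 0.51418948 -0.24186473  0.13331431] [-3.50775574  3.79837115 10.53305772] [0.33754941 0.59931042 0.01662666] 35.9935462474823
```

View pics/w5b.png

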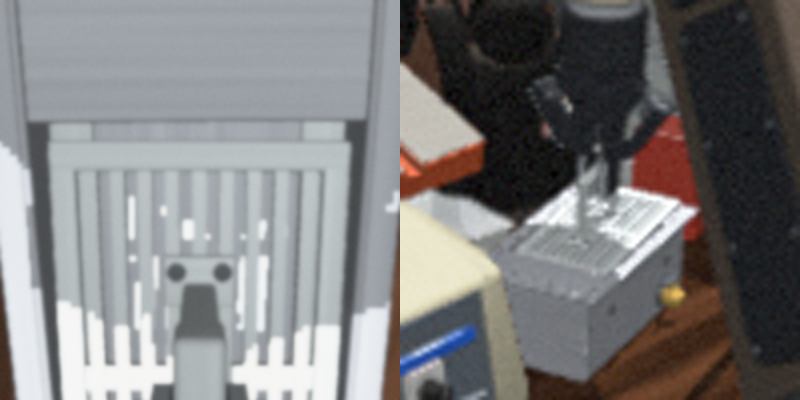

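The grate is pivoting. Its +y end has shrunk from 155 px to 150 px wide, which puts the tilt at about 0.075 rad. It is centred in x, with gaps of about 20 px on each side.

Emit:
drive_tool(
  series=[
    [[0,1,-1,0,1],[0,1,-1,0,1],[0,0,0,0,1]],
  ],
)

```text
time_s: 9.05
position: [0.5142, -0.2399, 0.1312]
tool_rot: [0.706, 0.708, 0.0, 0.0]
force: [-3.9, 3.6, 9.5]
opening: 0.0114
gripper_force: 36.2
```

```bash
cat >> h.py <<'E'
def pe(f):  # wrist crop, saved plus state
    o=arm.observe(); print(np.round(o['position'],4),np.round(o['force'],1),np.round(o['moment'],2))
    s=snap('wrist',f); return s
E
python3 - <<'E'
from h import *
s=pe('w6'); g=cv2.cvtColor(s['pixels'],cv2.COLOR_RGB2GRAY)
# column profile along plate end band and row profile at centre
print('rows c=225', g[100:150,225].tolist())
print('rows c=330', g[100:150,330].tolist())
for v in (134,137): print(v, g[v,188:215].tolist(), g[v,345:375].tolist())
s5=load('w5');g=cv2.cvtColor(s5['pixels'],cv2.COLOR_RGB2GRAY); print(g[100:150,225].tolist()); print(g[137,188:215].tolist(), g[137,345:375].tolist())
E
```

```text
[ 0.5142 -0.2399  0.1312] [-3.9  3.6  9.5] [ 0.24  0.56 -0.  ]
rows c=225 [161, 161, 158, 156, 155, 154, 153, 155, 158, 159, 155, 156, 158, 156, 156, 156, 153, 154, 157, 159, 159, 157, 155, 144, 132, 139, 148, 151, 153, 159, 159, 161, 164, 161, 163, 174, 183, 187, 186, 187, 189, 189, 190, 190, 188, 187, 181, 172, 169, 176]
rows c=330 [164, 160, 160, 158, 158, 158, 157, 158, 159, 159, 160, 155, 158, 156, 156, 157, 156, 155, 156, 157, 157, 156, 146, 135, 135, 143, 153, 152, 151, 151, 152, 154, 150, 148, 157, 176, 186, 188, 189, 189, 189, 191, 193, 193, 192, 192, 185, 176, 160, 156]
134 [142, 142, 147, 142, 125, 99, 83, 78, 79, 76, 79, 78, 78, 77, 80, 88, 110, 142, 160, 169, 172, 178, 178, 172, 169, 169, 171] [172, 172, 169, 170, 170, 169, 164, 143, 119, 92, 80, 77, 74, 74, 73, 75, 73, 79, 98, 122, 140, 144, 145, 148, 157, 160, 163, 161, 162, 161]
137 [145, 142, 147, 147, 133, 109, 87, 78, 76, 77, 77, 78, 75, 77, 77, 84, 108, 145, 174, 186, 186, 186, 186, 186, 189, 186, 187] [193, 196, 193, 191, 192, 190, 188, 179, 156, 119, 88, 77, 74, 74, 71, 74, 76, 84, 103, 127, 142, 143, 141, 149, 156, 160, 161, 162, 160, 161]
[156, 155, 154, 156, 159, 157, 158, 158, 159, 158, 157, 156, 155, 155, 156, 158, 159, 161, 159, 150, 134, 139, 155, 166, 168, 169, 169, 170, 169, 164, 164, 176, 184, 187, 188, 187, 188, 188, 189, 188, 189, 190, 186, 181, 175, 174, 183, 187, 188, 189]
[173, 154, 143, 147, 146, 133, 111, 88, 77, 78, 78, 76, 79, 80, 85, 108, 152, 176, 185, 186, 187, 188, 187, 189, 187, 187, 188] [191, 190, 188, 190, 190, 191, 190, 190, 181, 159, 123, 89, 77, 76, 75, 77, 84, 102, 125, 141, 143, 142, 149, 156, 162, 163, 163, 163, 163, 161]
```

Emit:
drive_tool(
  series=[
    [[0,2,-0.2,0,1],[0,2,-0.2,0,1],[0,2,-0.2,0,1],[0,2,-0.2,0,1],[0,2,-0.2,0,1],[0,2,-0.2,0,1],[0,0,0,0,1]],
  ],
)

```text
time_s: 9.98
position: [0.5141, -0.2278, 0.1291]
tool_rot: [0.707, 0.708, 0.0, -0.0]
force: [-0.2, 0.3, 2.6]
opening: 0.0116
gripper_force: 35.2
```

```bash
python3 - <<'E'
from h import *
s=pe('w7'); g=cv2.cvtColor(s['pixels'],cv2.COLOR_RGB2GRAY)
print('rows c=225', g[110:180,225].tolist())
cv2.imwrite('pics/w7b.png',cv2.resize(s['pixels'][:,:,::-1][60:260,180:380],(600,600)))
E
```

```text
[ 0.5141 -0.2278  0.1291] [-0.2  0.3  2.6] [-0.27 -0.09  0.02]
rows c=225 [157, 158, 158, 157, 158, 157, 155, 156, 157, 158, 158, 158, 159, 158, 156, 155, 155, 151, 152, 154, 154, 153, 154, 153, 154, 155, 153, 153, 152, 153, 153, 155, 155, 156, 151, 146, 144, 158, 173, 174, 176, 184, 187, 190, 189, 188, 189, 189, 190, 190, 190, 188, 188, 187, 188, 187, 189, 187, 188, 189, 188, 189, 186, 188, 187, 187, 187, 187, 187, 187]
```

View pics/w7b.png

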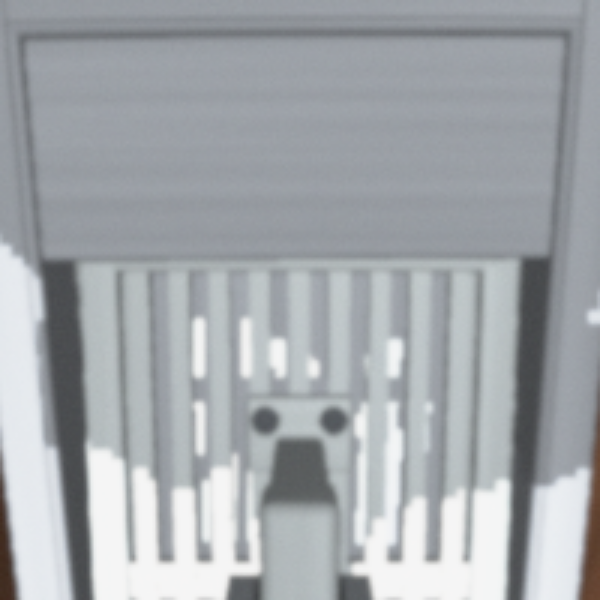

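The +y end is now under the wide lip, hidden above row 262, and the forces are low. I'll keep sliding.

Emit:
drive_tool(
  series=[
    [[0,2,-0.2,0,1],[0,2,-0.2,0,1],[0,2,-0.2,0,1],[0,2,-0.2,0,1],[0,2,-0.2,0,1],[0,2,-0.2,0,1],[0,2,-0.2,0,1],[0,2,-0.2,0,1],[0,2,-0.2,0,1],[0,2,-0.2,0,1],[0,0,0,0,1]],
  ],
)

```text
time_s: 11.4
position: [0.5141, -0.2078, 0.127]
tool_rot: [0.707, 0.708, 0.0, -0.0]
force: [-0.2, 0.7, -1.9]
opening: 0.0115
gripper_force: 34.6
```

Emit:
drive_tool(
  series=[
    [[0,1.5,-0.1,0,1],[0,1.5,-0.1,0,1],[0,1.5,-0.1,0,1],[0,1.5,0,0,1],[0,1.5,0,0,1],[0,0,0,0,1]],
  ],
)

```text
time_s: 12.15
position: [0.5142, -0.2005, 0.1268]
tool_rot: [0.707, 0.708, 0.0, 0.0]
force: [0.6, -0.6, -4.0]
opening: 0.0114
gripper_force: 34.4
```

```bash
python3 - <<'E'
from h import *
s=pe('w8'); t=snap('side','t8')
a=cv2.resize(s['pixels'][:,:,::-1][60:360,130:430],(400,400));b=cv2.resize(cv2.imread('pics/t8.png')[120:220,270:370],(400,400),interpolation=cv2.INTER_CUBIC)
cv2.imwrite('pics/w8b.png',np.hstack([a,b]))
E
```

```text
[ 0.5142 -0.2005  0.1268] [ 0.6 -0.6 -4. ] [-0.05  0.01 -0.07]
```

View pics/w8b.png

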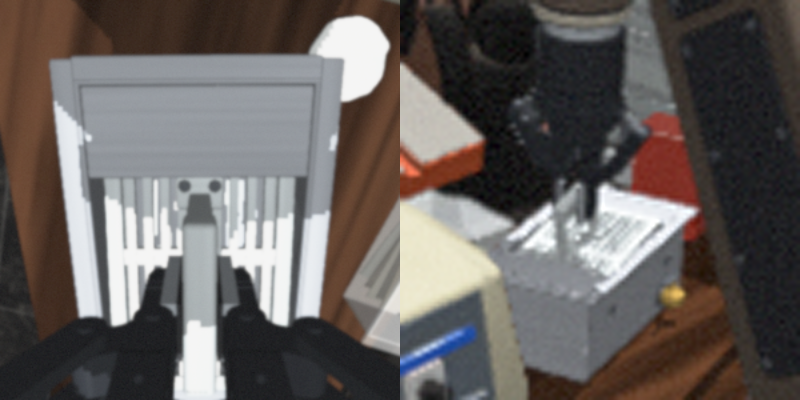

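Emit:
drive_tool(
  series=[
    [[0,1,0,0,1],[0,0,-1,0,1],[0,0,-1,0,1],[0,0,-1,0,1],[0,0,-1,0,1],[0,0,0,0,1]],
  ],
)

```text
time_s: 13.0
position: [0.5142, -0.1996, 0.1228]
tool_rot: [0.707, 0.708, 0.0, 0.0]
force: [-0.9, 0.1, -2.8]
opening: 0.0113
gripper_force: 34.6
```

Emit:
drive_tool(
  series=[
    [[0,0,-1,0,1],[0,0,-1,0,1],[0,0,0,0,1]],
  ],
)

```text
time_s: 13.38
position: [0.5146, -0.2003, 0.1217]
tool_rot: [0.707, 0.708, 0.0, 0.001]
force: [-2.1, -3.4, 5.9]
opening: 0.0116
gripper_force: 35.9
```

Emit:
drive_tool(
  series=[
    [[0,-0.7,-1,0,1],[0,-0.7,-1,0,1],[0,-0.7,-1,0,1],[0,0,0,0,1]],
  ],
)

```text
time_s: 13.88
position: [0.5147, -0.2027, 0.1187]
tool_rot: [0.707, 0.708, 0.0, 0.001]
force: [-2.0, -5.2, 6.6]
opening: 0.0113
gripper_force: 36.1
```

Emit:
drive_tool(
  series=[
    [[0,-0.7,-1,0,1],[0,-0.7,-1,0,1],[0,-0.7,-1,0,1],[0,-0.7,-1,0,1],[0,0,0,0,1]],
  ],
)

```text
time_s: 14.5
position: [0.5148, -0.2057, 0.1149]
tool_rot: [0.707, 0.708, 0.0, 0.002]
force: [-1.8, -6.4, 8.7]
opening: 0.0117
gripper_force: 36.7
```

```bash
python3 - <<'E'
from h import *
s=pe('w9'); t=snap('side','t9')
a=cv2.resize(s['pixels'][:,:,::-1][60:360,130:430],(400,400));b=cv2.resize(cv2.imread('pics/t9.png')[120:220,270:370],(400,400),interpolation=cv2.INTER_CUBIC)
cv2.imwrite('pics/w9b.png',np.hstack([a,b]))
E
```

```text
[ 0.5148 -0.2057  0.1149] [-1.8 -6.4  8.7] [-0.62  0.41  0.12]
```

Emit:
drive_tool(
  series=[
    [[0,-0.7,-1,0,1],[0,-0.7,-1,0,1],[0,0,0,0,1]],
  ],
)

```text
time_s: 14.98
position: [0.5148, -0.2072, 0.1131]
tool_rot: [0.707, 0.708, 0.0, 0.002]
force: [-3.0, -6.5, 10.2]
opening: 0.0112
gripper_force: 37.1
```

Emit:
drive_tool(
  series=[
    [[0,-0.5,-1,0,1],[0,0,0,0,1]],
  ],
)

```text
time_s: 15.22
position: [0.5149, -0.2078, 0.1122]
tool_rot: [0.707, 0.708, 0.0, 0.002]
force: [-4.1, -8.0, 10.6]
opening: 0.0115
gripper_force: 37.3
```

Emit:
drive_tool(
  series=[
    [[0,0,-1,0,1],[0,0,0,0,1]],
  ],
)

```text
time_s: 15.48
position: [0.5149, -0.2079, 0.1121]
tool_rot: [0.706, 0.708, 0.0, 0.002]
force: [-6.6, -7.1, 22.1]
opening: 0.0115
gripper_force: 38.8
```

Emit:
drive_tool(
  series=[
    [[0,0,-1,0,1],[0,0,0,0,1]],
  ],
)

```text
time_s: 15.72
position: [0.5149, -0.2079, 0.1119]
tool_rot: [0.706, 0.708, 0.0, 0.003]
force: [-9.0, -5.1, 31.2]
opening: 0.0114
gripper_force: 40.4
```

Emit:
drive_tool(
  series=[
    [[0,0,1.2,0,1],[0,-1,0,0,1],[0,-1,0,0,1],[0,0,0,0,1]],
  ],
)

```text
time_s: 16.23
position: [0.5148, -0.208, 0.112]
tool_rot: [0.707, 0.708, 0.001, 0.001]
force: [-2.6, 6.0, 22.1]
opening: 0.0113
gripper_force: 38.8
```

Emit:
drive_tool(
  series=[
    [[0,-1,0,0,1],[0,-0.5,0,0,1],[0,0,0,0,1]],
  ],
)

```text
time_s: 16.6
position: [0.5148, -0.2087, 0.112]
tool_rot: [0.707, 0.708, 0.001, 0.001]
force: [-1.9, 13.7, 22.4]
opening: 0.0114
gripper_force: 39.0
```

Emit:
drive_tool(
  series=[
    [[0,0,0.8,0,1],[0,-0.7,0,0,1],[0,0,0,0,1]],
  ],
)

```text
time_s: 16.98
position: [0.5147, -0.2099, 0.112]
tool_rot: [0.707, 0.708, 0.001, 0.001]
force: [-0.6, 8.5, 12.2]
opening: 0.0113
gripper_force: 37.5
```

Emit:
drive_tool(
  series=[
    [[0,-0.7,0,0,1],[0,0,0,0,1]],
  ],
)

```text
time_s: 17.23
position: [0.5147, -0.2106, 0.112]
tool_rot: [0.707, 0.708, 0.001, 0.0]
force: [0.1, 7.8, 11.5]
opening: 0.0116
gripper_force: 37.5
```

Now the grate slides with steady friction of about 8 N. I'll continue in small steps.

Emit:
drive_tool(
  series=[
    [[0,-0.6,0,0,1],[0,-0.6,0,0,1],[0,0,0,0,1]],
  ],
)

```text
time_s: 17.6
position: [0.5147, -0.2118, 0.1119]
tool_rot: [0.707, 0.708, 0.001, 0.0]
force: [0.7, 7.9, 11.6]
opening: 0.0113
gripper_force: 37.5
```

Emit:
drive_tool(
  series=[
    [[0,-0.6,0,0,1],[0,-0.6,0,0,1],[0,0,0,0,1]],
  ],
)

```text
time_s: 17.98
position: [0.5146, -0.213, 0.1119]
tool_rot: [0.707, 0.708, 0.001, 0.0]
force: [0.1, 8.3, 11.5]
opening: 0.0113
gripper_force: 37.4
```

Emit:
drive_tool(
  series=[
    [[0,-0.5,0,0,1],[0,-0.5,0,0,1],[0,0,0,0,1]],
  ],
)

```text
time_s: 18.35
position: [0.5146, -0.214, 0.1119]
tool_rot: [0.707, 0.708, 0.001, 0.0]
force: [0.1, 7.9, 11.8]
opening: 0.0114
gripper_force: 37.4
```

Emit:
drive_tool(
  series=[
    [[0,-0.5,0,0,1],[0,-0.5,0,0,1],[0,0,0,0,1]],
  ],
)

```text
time_s: 18.73
position: [0.5146, -0.215, 0.1119]
tool_rot: [0.707, 0.708, 0.001, 0.0]
force: [-0.1, 8.2, 10.9]
opening: 0.0114
gripper_force: 37.3
```

Emit:
drive_tool(
  series=[
    [[0,-0.5,0,0,1],[0,-0.5,0,0,1],[0,0,0,0,1]],
  ],
)

```text
time_s: 19.1
position: [0.5146, -0.216, 0.1118]
tool_rot: [0.707, 0.708, 0.001, 0.0]
force: [0.4, 6.7, 10.0]
opening: 0.0114
gripper_force: 37.3
```

Emit:
drive_tool(
  series=[
    [[0,-0.5,0,0,1],[0,-0.5,0,0,1],[0,0,0,0,1]],
  ],
)

```text
time_s: 19.48
position: [0.5146, -0.217, 0.1118]
tool_rot: [0.707, 0.708, 0.001, 0.0]
force: [-0.2, 7.0, 11.1]
opening: 0.0114
gripper_force: 37.3
```

Emit:
drive_tool(
  series=[
    [[0,-0.5,0,0,1],[0,-0.5,0,0,1],[0,0,0,0,1]],
  ],
)

```text
time_s: 19.85
position: [0.5146, -0.2181, 0.1118]
tool_rot: [0.707, 0.708, 0.001, 0.0]
force: [0.0, 7.2, 10.2]
opening: 0.0113
gripper_force: 37.2
```

Emit:
drive_tool(
  series=[
    [[0,-0.5,0,0,1],[0,-0.5,0,0,1],[0,0,0,0,1]],
  ],
)

```text
time_s: 20.23
position: [0.5146, -0.2191, 0.1118]
tool_rot: [0.707, 0.708, 0.001, 0.0]
force: [-0.4, 7.3, 9.9]
opening: 0.0116
gripper_force: 37.2
```

Emit:
drive_tool(
  series=[
    [[0,0,-0.6,0,1],[0,0,-0.5,0,1],[0,0,0,0,1]],
  ],
)

```text
time_s: 20.6
position: [0.5146, -0.2191, 0.1117]
tool_rot: [0.707, 0.708, 0.001, 0.001]
force: [-4.5, 8.3, 21.8]
opening: 0.0114
gripper_force: 39.0
```

Emit:
drive_tool(
  series=[
    [[0,-0.5,0,0,1],[0,-0.5,0,0,1],[0,0,0,0,1]],
  ],
)

```text
time_s: 20.98
position: [0.5146, -0.2194, 0.1117]
tool_rot: [0.707, 0.708, 0.001, 0.0]
force: [-1.6, 14.8, 23.0]
opening: 0.0113
gripper_force: 39.1
```

Emit:
drive_tool(
  series=[
    [[0,-0.5,0,0,1],[0,-0.5,0,0,1],[0,0,0,0,1]],
  ],
)

```text
time_s: 21.35
position: [0.5148, -0.2204, 0.1117]
tool_rot: [0.707, 0.708, 0.001, 0.0]
force: [-0.5, 14.3, 22.9]
opening: 0.0113
gripper_force: 39.0
```

Emit:
drive_tool(
  series=[
    [[0,-0.5,0,0,1],[0,-0.5,0,0,1],[0,0,0,0,1]],
  ],
)

```text
time_s: 21.72
position: [0.5148, -0.2215, 0.1116]
tool_rot: [0.707, 0.708, 0.001, 0.001]
force: [-1.4, 14.1, 21.4]
opening: 0.0114
gripper_force: 38.9
```

Emit:
drive_tool(
  series=[
    [[0,-0.5,0,0,1],[0,-0.5,0,0,1],[0,0,0,0,1]],
  ],
)

```text
time_s: 22.1
position: [0.5149, -0.2225, 0.1116]
tool_rot: [0.707, 0.708, 0.001, 0.001]
force: [-0.4, 13.4, 21.2]
opening: 0.0113
gripper_force: 38.8
```

Emit:
drive_tool(
  series=[
    [[0,-0.5,0,0,1],[0,-0.5,0,0,1],[0,0,0,0,1]],
  ],
)

```text
time_s: 22.48
position: [0.5149, -0.2235, 0.1116]
tool_rot: [0.707, 0.708, 0.001, 0.001]
force: [-1.1, 13.7, 20.6]
opening: 0.0116
gripper_force: 38.8
```

Emit:
drive_tool(
  series=[
    [[0,-0.5,0,0,1],[0,-0.5,0,0,1],[0,0,0,0,1]],
  ],
)

```text
time_s: 22.85
position: [0.5149, -0.2245, 0.1116]
tool_rot: [0.707, 0.708, 0.001, 0.001]
force: [-0.2, 13.4, 20.2]
opening: 0.0113
gripper_force: 38.7
```

Emit:
drive_tool(
  series=[
    [[0,-0.5,0,0,1],[0,-0.5,0,0,1],[0,0,0,0,1]],
  ],
)

```text
time_s: 23.22
position: [0.5149, -0.2256, 0.1115]
tool_rot: [0.707, 0.708, 0.001, 0.001]
force: [0.1, 12.5, 20.3]
opening: 0.0115
gripper_force: 38.7
```

Emit:
drive_tool(
  series=[
    [[0,-0.5,0,0,1],[0,-0.5,0,0,1],[0,0,0,0,1]],
  ],
)

```text
time_s: 23.6
position: [0.5149, -0.2266, 0.1115]
tool_rot: [0.707, 0.708, 0.001, 0.001]
force: [0.3, 12.8, 20.2]
opening: 0.0116
gripper_force: 38.7
```

Emit:
drive_tool(
  series=[
    [[0,-0.5,0,0,1],[0,-0.5,0,0,1],[0,0,0,0,1]],
  ],
)

```text
time_s: 23.98
position: [0.5149, -0.2276, 0.1115]
tool_rot: [0.707, 0.708, 0.001, 0.001]
force: [0.2, 11.5, 20.2]
opening: 0.011
gripper_force: 38.6
```

```bash
python3 - <<'E'
from h import *
s=pe('w10')
for f in('w9','w10'):
    g=cv2.GaussianBlur(cv2.cvtColor(load(f)['pixels'],cv2.COLOR_RGB2GRAY),(3,3),0).astype(int)
    print(f,'c=215',g[90:230:2,215].tolist()); 
    for v in range(190,250,20): print(v,g[v,190:225].tolist(),g[v,335:370].tolist())
E
```

```text
[ 0.5149 -0.2276  0.1115] [ 0.2 11.5 20.2] [1.92 0.04 0.  ]
w9 c=215 [104, 143, 152, 151, 153, 153, 153, 153, 154, 148, 145, 141, 120, 136, 152, 154, 156, 158, 157, 157, 157, 156, 154, 153, 156, 157, 157, 156, 157, 155, 156, 155, 154, 154, 153, 152, 152, 155, 156, 154, 150, 148, 150, 152, 150, 150, 149, 150, 152, 150, 161, 180, 181, 181, 181, 182, 181, 182, 182, 181, 181, 182, 192, 232, 245, 245, 245, 245, 245, 245]
190 [105, 107, 108, 108, 108, 108, 109, 110, 110, 111, 115, 125, 136, 144, 145, 145, 149, 156, 161, 162, 162, 162, 162, 163, 163, 161, 156, 146, 137, 138, 148, 155, 158, 158, 159] [162, 162, 156, 144, 134, 136, 151, 164, 169, 169, 168, 167, 166, 166, 169, 170, 163, 144, 120, 100, 91, 89, 88, 88, 88, 88, 88, 87, 87, 91, 101, 118, 133, 141, 143]
210 [107, 89, 81, 78, 76, 76, 76, 76, 77, 78, 78, 83, 99, 128, 166, 202, 221, 213, 195, 184, 181, 180, 180, 180, 181, 181, 181, 176, 164, 147, 143, 155, 168, 174, 175] [175, 168, 152, 141, 147, 166, 180, 185, 185, 183, 181, 180, 180, 180, 178, 167, 143, 111, 86, 75, 73, 73, 73, 73, 73, 73, 75, 80, 92, 111, 129, 138, 142, 146, 151]
2
[... 998 characters left out ...]
3, 74, 74, 76, 83, 99, 119, 134]
210 [80, 77, 77, 77, 77, 76, 77, 77, 77, 78, 87, 109, 139, 163, 173, 173, 171, 172, 177, 180, 181, 180, 179, 179, 180, 180, 178, 171, 156, 142, 147, 169, 185, 184, 177] [175, 171, 160, 145, 142, 157, 174, 183, 184, 183, 181, 180, 179, 179, 179, 174, 161, 139, 112, 89, 78, 74, 74, 73, 73, 73, 73, 74, 75, 82, 96, 116, 132, 141, 144]
230 [151, 113, 89, 79, 76, 76, 76, 76, 76, 77, 77, 79, 88, 113, 143, 164, 179, 199, 223, 238, 244, 246, 246, 246, 246, 246, 246, 245, 245, 239, 216, 181, 171, 197, 227] [205, 178, 180, 210, 235, 244, 246, 246, 245, 245, 245, 245, 245, 244, 241, 231, 202, 151, 105, 86, 82, 82, 81, 78, 75, 74, 75, 80, 93, 112, 130, 139, 143, 147, 153]
```

Emit:
drive_tool(
  series=[
    [[0,-0.5,0,0,1],[0,-0.5,0,0,1],[0,0,0,0,1]],
  ],
)

```text
time_s: 24.4
position: [0.5147, -0.2288, 0.1107]
tool_rot: [0.706, 0.708, 0.001, 0.0]
force: [1.1, 10.1, 11.3]
opening: 0.0112
gripper_force: 37.2
```

Emit:
drive_tool(
  series=[
    [[0,-0.5,0,0,1],[0,-0.5,0,0,1],[0,0,0,0,1]],
  ],
)

```text
time_s: 24.78
position: [0.5146, -0.2297, 0.1107]
tool_rot: [0.706, 0.708, 0.001, 0.0]
force: [0.1, 10.0, 10.0]
opening: 0.0114
gripper_force: 37.3
```

The grate dropped a little and the lateral force rose, which fits spring contact. I'll stop sliding and press down only.

Emit:
drive_tool(
  series=[
    [[0,0,-0.5,0,1],[0,0,-0.5,0,1],[0,0,0,0,1]],
  ],
)

```text
time_s: 25.15
position: [0.5146, -0.2295, 0.1097]
tool_rot: [0.706, 0.708, 0.001, 0.0]
force: [1.1, 12.3, 11.6]
opening: 0.0114
gripper_force: 37.4
```

Emit:
drive_tool(
  series=[
    [[0,0.5,0,0,1],[0,0.5,-0.5,0,1],[0,0.4,-0.5,0,1],[0,0,0,0,1]],
  ],
)

```text
time_s: 25.65
position: [0.5146, -0.2286, 0.1086]
tool_rot: [0.706, 0.708, 0.0, 0.0]
force: [0.9, 8.5, 8.0]
opening: 0.0112
gripper_force: 37.3
```

Emit:
drive_tool(
  series=[
    [[0,0.4,-0.5,0,1],[0,0.4,-0.5,0,1],[0,0,0,0,1]],
  ],
)

```text
time_s: 26.02
position: [0.5147, -0.2285, 0.1085]
tool_rot: [0.706, 0.708, 0.0, 0.001]
force: [-3.9, 4.7, 18.7]
opening: 0.0114
gripper_force: 38.5
```

The grate hit a hard stop 3 mm lower, so it is flat on the ledges. I'll relieve the force and let go.

Emit:
drive_tool(
  series=[
    [[0,0.3,1,0,1],[0,0.2,1,0,1],[0,0,0,0,1]],
  ],
)

```text
time_s: 26.4
position: [0.5145, -0.2279, 0.1088]
tool_rot: [0.707, 0.708, 0.0, 0.0]
force: [2.6, 2.4, 2.9]
opening: 0.0116
gripper_force: 36.3
```

Emit:
drive_tool(
  series=[
    [[0,0,0,0,0.3],[0,0,0,0,0.3],[0,0,0,0,0.3],[0,0,0,0,0.3]],
  ],
)

```text
time_s: 26.9
position: [0.5141, -0.228, 0.1087]
tool_rot: [0.707, 0.708, 0.0, -0.0]
force: [-0.4, 0.5, 0.4]
opening: 0.0298
gripper_force: 0.0
```

Emit:
drive_tool(
  series=[
    [[0,0,10,0,0.3],[0,0,30,0,0.3],[0,0,40,0,0.3],[0,0,20,0,0.3],[0,0,0,0,0.3],[0,0,0,0,0.3]],
  ],
)

```text
time_s: 27.65
position: [0.5138, -0.2279, 0.2081]
tool_rot: [0.707, 0.708, -0.0, -0.0]
force: [0.3, 0.5, -0.8]
opening: 0.0302
gripper_force: 0.0
```

```bash
python3 - <<'E'
from h import *
s=pe('w11'); g=cv2.GaussianBlur(cv2.cvtColor(s['pixels'],cv2.COLOR_RGB2GRAY),(3,3),0).astype(int)
from scipy.signal import find_peaks
# plate side edges (dark gap -> plate) over rows; find handle & plate edges
for v in range(150,260,12):
    d=np.diff(g[v]); print(v,[(int(i),int(d[i])) for i in find_peaks(abs(d),height=14,distance=4)[0] if 170<i<400])
E
```

```text
[ 0.5138 -0.2279  0.2081] [ 0.3  0.5 -0.8] [0.   0.04 0.06]
150 [(206, 55), (220, -45), (227, 45), (245, -28), (255, 27), (261, -19), (267, -23), (274, -21), (300, 20), (304, -23), (311, -29), (332, -50), (337, 19), (352, -27)]
162 [(207, 54), (221, -45), (227, 48), (241, 19), (246, -31), (250, 30), (268, -41), (274, 26), (284, -28), (290, 19), (294, 32), (311, -28), (315, 22), (331, -53), (336, 19), (350, -33), (399, 20)]
174 [(208, 55), (222, -45), (228, 47), (247, -31), (255, -23), (274, -45), (285, 20), (294, 29), (299, -16), (331, -52), (335, 42), (349, -49), (394, 20)]
186 [(209, 56), (223, -42), (229, 35), (247, -32), (251, 30), (258, 20), (271, -23), (278, 14), (287, -27), (294, 28), (330, -53), (335, 42), (349, -49), (387, 23)]
198 [(210, 57), (223, -44), (230, 41), (287, -28), (291, 26), (329, -52), (334, 40), (348, -50), (381, 23)]
210 [(211, 55), (224, -46), (230, 39), (248, -34), (287, -30), (292, 28), (311, 23), (329, -53), (333, 40), (347, -48), (375, 21), (395, 24)]
222 [(212, 52), (225, -45), (231, 51), (244, 19), (252, 33), (257, -34), (265, -30), (269, 21), (286, -14), (290, -20), (294, 30), (299, -32), (307, -33), (328, -53), (333, 42), (346, -47), (369, 21), (389, 23)]
234 [(213, 51), (226, -45), (233, 37), (249, -34), (261, 31), (266, -31), (273, 31), (287, -33), (294, 29), (302, 32), (310, 34), (328, -52), (332, 42), (345, -49), (382, 23)]
246 [(214, 52), (227, -44), (232, 27), (236, 27), (243, -22), (253, 29), (258, -29), (266, -29), (290, -25), (294, 28), (298, -27), (302, 28), (306, -26), (310, 29), (317, 20), (325, -29), (331, 42), (344, -48), (376, 24)]
258 [(215, 52), (228, -43), (232, 26), (236, -20), (246, -18), (253, 25), (258, -23), (262, 24), (266, -22), (270, 22), (290, -22), (294, 20), (298, -22), (302, 21), (307, -38), (312, 16), (322, 21), (326, -27), (331, 42), (343, -44)]
```

```bash
python3 - <<'E'
from h import *
s=load('w11')
for v,l,r in [(174,208,349),(186,209,349),(198,210,348),(222,212,346),(246,214,344),(258,215,343)]:
    a=onz(s,l+.5,v,.067);b=onz(s,r+.5,v,.067); print(v,'y %.0f w %.1f c %.1f'%(a[1]*1e3,(b[0]-a[0])*1e3,(a[0]+b[0])*500))
E
```

```text
174 y -204 w 131.7 c 513.3
186 y -216 w 132.4 c 513.8
198 y -228 w 132.2 c 513.8
222 y -252 w 131.9 c 513.8
246 y -278 w 131.7 c 513.8
258 y -292 w 131.6 c 513.9
```

```bash
python3 - <<'E'
from h import *
s=load('w11'); g=cv2.cvtColor(s['pixels'],cv2.COLOR_RGB2GRAY).astype(float)
def sub(v,u,sg):
    r=g[v-1:v+2].mean(0); d=np.clip(sg*np.diff(r)[u-3:u+4],0,None); return (d*np.arange(u-3,u+4)).sum()/d.sum()+.5
def P(u,v,z): return onz(s,u,v,z)
for v in range(120,264,12):
    lu=229+(v-186)*4/72*1.0; ru=330-(v-186)*4/72
    try:
        hl=sub(v,round(209+(v-186)/12),1);hr=sub(v,round(349-(v-186)/12),-1)
        l=sub(v,round(lu),1);r=sub(v,round(ru),-1)
    except Exception as e: continue
    w=P(r,v,.067)-P(l,v,.067); h=P(hr,v,.089)-P(hl,v,.089); print(v,'px %.1f %.1f %.1f %.1f'%(hl,l,r,hr),'y %.0f plate w %.1f hem w %.1f'%(P(l,v,.067)[1]*1e3,w[0]*1e3,h[0]*1e3),'cx %.1f %.1f'%((P(r,v,.067)+P(l,v,.067))[0]*500,(P(hr,v,.089)+P(hl,v,.089))[0]*500))
print(proj(s,[.514,-.168,.089]))
E
```

```text
120 px 204.2 227.0 336.9 353.3 y -156 plate w 97.1 hem w 121.3 cx 515.9 513.1
132 px 205.1 228.1 335.0 353.0 y -166 plate w 95.6 hem w 121.7 cx 515.6 513.3
144 px 206.1 227.0 332.1 352.0 y -177 plate w 95.1 hem w 121.4 cx 513.8 513.3
156 px 206.9 227.2 332.1 351.4 y -187 plate w 96.0 hem w 121.7 cx 513.9 513.5
168 px 208.0 228.0 331.4 350.4 y -199 plate w 95.8 hem w 121.5 cx 513.9 513.5
180 px 208.9 229.5 330.9 349.5 y -210 plate w 95.2 hem w 121.4 cx 514.4 513.5
192 px 209.9 229.7 330.2 348.6 y -222 plate w 95.5 hem w 121.3 cx 514.2 513.5
204 px 210.8 230.7 329.6 347.7 y -234 plate w 95.4 hem w 121.3 cx 514.4 513.6
216 px 211.9 231.0 329.1 346.9 y -246 plate w 95.7 hem w 121.3 cx 514.3 513.7
228 px 212.9 231.3 328.5 346.2 y -259 plate w 96.2 hem w 121.5 cx 514.2 513.9
240 px 214.0 232.8 327.9 345.4 y -272 plate w 95.5 hem w 121.4 cx 514.7 514.0
252 px 215.0 232.7 326.6 344.4 y -285 plate w 95.6 hem w 121.4 cx 514.0 514.0
(np.float64(279.8471520179409), np.float64(136.43733065113364))
```

```bash
python3 -c "
from cell import arm
print(arm.hand_in())"
```

```text
the job is handed in; nothing more can be done
None
```

The grate is back in the tank and handed in: by feel and wrist-camera measurements it lies flat on the ledges under both lips, and the gripper has let go and is clear. The hand-in call returned no verdict, and I viewed 11 pictures against the limit of 10.

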